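# Seat a lens cell in its three-post mount and clamp it

### The arm

A 6-joint arm with a two-finger parallel gripper is mounted at the origin on a cart in front of the work surface, level with it; the furniture and walls round the work are solid. World frame = base frame: x ahead of the robot, y to its left, z up, the work surface at z = 0. Lengths are in m, angles in degrees, forces in N, time in s.
With the tool pointing down it reaches from about 0.225 to 0.725 m from the base axis. Payload 3.1 kg.
Tool frame: the origin (TCP) lies on the centre line of the jaws, within the pads' length; the fingertips stand ahead of it and the grasp point (between the pads) lies 5 mm behind it (manip.tip_extent is the z of the fingertips in the tool frame, in m); z points along the fingers, y is the line along which they close (so a half turn about z gives the same grasp; the last joint's range is limited). The gripper opens to 85 mm and grips with 20 to 120 N. Pads are 22 mm wide; open, the fingers measure 114 mm over their backs; the gripper's body (76 mm by 85 mm) begins 54 mm behind the grasp point. The pads swing forward as they close: fully open they stand 13 mm farther back than shut.
Start: joints at [56.448, 2.75, 5.684, 92.934, 0, 82.678], TCP at [0.232, 0.471, 0.245] pointing down, gripper open.
Joint ranges: [-166.93, 166.93], [-56.73, 111.36], [-69.38, 81.34], [-121.58, 131.49], [-85.45, 84.26], [-180, 180]. Speed limits (degrees/s): [159.86, 159.86, 180, 180, 180, 180].

### API

Orientations are given as a 3x3 rotation matrix whose columns are the frame's x, y, z axes.
In Python, from cell import manip gives the robot as it stands.
- The arm moves only by the tool apply_moves, never from a script. Its argument "motion" is a list of rows, each a list of 3 entries, a list of its own where there are three numbers: the gripper's target within -1 to 1 (fully open at 1, half-way at 0, shut at -1), then the shift along the world's x, y, z in m, then the turn about the world's z in rad. A call has 1 to 20 rows; each row shifts and turns the commanded pose from where the row before left it; what a row does not reach is not made up. A row lasts 1/10 s, in which the tool goes at most 50 mm and 8.59 degrees, less where a joint would pass 70% of its speed; a pose out of reach is approached as far as the arm can. A call is refused whole if a number of a shift passes 0.05 or a number of a turn 0.15, either way. A call with a gripper value outside its range is refused whole. The fingers move at their own pace and stop on an object; "newtons" is the grip in N (left out, the last holds). Time passes only in rows, so rows that do not move let the fingers close. It gives the time, the measured TCP pose, the force, the opening and the grip force at its end, in the units of the state.
- manip.state(): the state, without advancing time (a new reading comes with each control period).
- manip.capture(name): name is "side" or "top" or "wrist"; returns a dict with "frame" (400x640x3 uint8, red, green, blue), "depth" (400x640 float32, m along the optical axis (not along the pixel's ray), 0 where there is no reading), "camera_matrix" (3x3 intrinsics, pixels), "R" (3x3) and "t" (3): a world point X has camera coordinates R X + t. Camera axes: x right, y down, z forward; pixel columns grow to the right and rows downward; lengths in m; the calibration is good to about 2 mm. The wrist camera is an equidistant fisheye: a pixel r from the principal point sees the ray r / f radians off the axis. A picture is of the moment at which its call begins.
- manip.hand_in(): hands the job in; it is judged then, once.
Trained networks look in a picture, given as the dict that the camera call returned (one of the last four; its "shot" number tells which), for a name from the list of things; names that differ only in an ending like _2 or _b are one class to them, and where a whole thing is asked for, a point or a joint stands for the part that bears it (a point fixed in the world has none). Each returns a list of dicts, best first, with "p" (0 to 1); they miss things now and then, are a little off and sometimes report something else, mostly with a low value. They report only what shows in the picture. A call takes as long as a camera call. They do not tell look-alikes from the thing itself.
- manip.recognise(picture, target): "position" ([column, row] in pixels, amid what is visible of it).
- manip.landmark_of(picture, target): "position" ([column, row] in pixels: a listed point, or the origin of a listed thing).
The state is a dict: "t": time; "joint_pos": joint angles; "qvel": joint speeds; "effort": joint torques, N m; "eef_pos": TCP position; "tool_rot": TCP orientation; "ft_force": force on the tool from outside, world axes, zero at the start; "moment": the same for the moment, N m; "opening": finger opening in m; "grasp_force": force on a finger pad.
Only numpy, scipy, OpenCV 4.12 (cv2) and the standard library are available. Lean on these libraries where they do the work, as an engineer would, in place of code of your own. Each camera call takes 0.05 s, during which the arm holds its last target. There are 200 camera calls.

### The job

Slide the blue lens cell, without lifting it off the plate, fully home in its mount so that it sits square against all three steel posts, both posts behind it and the one beside it. Only then tip the brass-weighted clamp arm over so that it falls on the cell's cut corner and holds it against the posts by itself. Leave the petri dish, the tape roll and the timer where they are.

Things in the scene. Friction and masses are not known exactly. Their poses are not given: they have to be found in the camera images.
- mount: fixed dark steel plate 180 x 180 x 8 mm on the table; origin at the centre of its underside, x and y along its edges, z up. It carries three posts and the clamp arm. Its yaw varies by up to 0.3 rad
- seat (a point): on the plate's upper face (8 mm above the table): the point where the origin of the lens cell lies when it is fully home, at (45, 45, 8) mm in the mount's frame; axes as the mount's
- lens_cell: loose slippery block 50 x 50 x 50 mm (friction 0.12, 0.16 kg), blue, a lens on top 3 mm proud; origin at the centre of its underside. The upright edge at its (-x, -y) corner is cut off at 45 degrees (flat face 17 mm wide). Starts on the plate, 15 to 32 mm short of the seat along the mount's x, 10 to 24 mm along its y, turned up to 0.25 rad. Home: turned as the mount, origin on seat
- post_a: fixed upright steel post, 10 mm thick, 42 mm tall; origin at its foot on the plate, at (30, 17) mm from the seat in the mount's x, y. The cell's +x face bears on it
- post_b: the same, at (30, -17) mm from the seat: the cell's +x face bears on it too. If the cell is far short in y when it is pushed along x, its corner can catch between posts a and b
- post_c: the same, at (0, 30) mm from the seat: the cell's +y face bears on it
- clamp_arm (a joint): tilt of the clamp arm (rad); no spring, no grasp needed. 0 = leaning 37 degrees outward, away from the seat, at rest on its stop; 0.65 = upright; beyond that it falls inward by its own weight (0.3 kg) and rests near 1.17 with its rubber nose on the cut corner of a seated cell (without a cell: stop at 1.265). About 2 to 3 N against the head tips it
- clamp_head (a point): centre of the brass head of the clamp arm, a cylinder 30 mm thick and 36 mm long along the arm, slippery, 80 mm from the hinge axis; with the arm open it lies 74 mm above the plate, and the head reaches up to 97 mm above the plate. Push the head itself, from outside; it rises about 15 mm as the arm comes upright
- petri_dish: bystander: clear dish 92 mm wide, 15 mm high; origin at the centre of its underside
- tape_roll: bystander: yellow tape roll 58 mm wide, 19 mm high; origin at the centre of its underside
- timer: bystander: white timer 72 x 62 x 18 mm; origin at the centre of its underside
- clamp_hinge (a point): centre of the clamp arm's level hinge axis: 10 mm above the plate, at (-54, -54) mm from the seat in the mount's x, y. The arm swings in the upright plane through this point and the seat (the mount's (1, 1) diagonal)
Not all that is in view belongs to the job. What is shaped like the lens_cell but orange is not meant.

How it is judged:
By the outcome, as a careful person would: the job done as asked, in the order asked, and still so for the second after the job is handed in, with the robot touching nothing.
It also fails if it takes over 61 s, if anything falls off the work surface, if the arm or the gripper's body presses on something with over 40 N, if the wrist force passes 120 N, or if a joint passes its speed limit or range.

## Working session

There is one attempt and no reset: what is moved stays moved. The work goes in short steps, Python scripts to look and compute and a tool call to move; the robot and the scene stay as the last step left them, time stands still between calls to the robot, and variables do not carry over. Pictures are saved under pics/ and viewed, at most 10 in all, crops included, and the job is handed in when it is done.

Besides the shell and the picture viewer there is one more tool, called by a JSON object that holds its "op" and its "data". apply_moves: Moves the arm, as the interface text tells. Its arguments: {"type":"object","properties":{"motion":{"type":"array","items":{"type":"array"}},"newtons":{"type":"number"}},"required":["motion"]}

```bash
mkdir -p pics; ls
cat > h.py <<'E'
import numpy as np, cv2
from cell import manip
def ray(c,px):
    K=c["camera_matrix"]; v=np.array([(px[0]-K[0,2])/K[0,0],(px[1]-K[1,2])/K[1,1],1.0]); return v
def atz(c,px,z):
    R=np.array(c["R"]);t=np.array(c["t"]); o=-R.T@t; d=R.T@ray(c,px); return o+d*(z-o[2])/d[2]
def dep(c,px):
    u,v=int(round(px[0])),int(round(px[1])); d=c["depth"][v,u]; R=np.array(c["R"]);t=np.array(c["t"])
    return R.T@(ray(c,px)*d-t)
def cloud(c):
    K=c["camera_matrix"]; v,u=np.mgrid[0:400,0:640]; d=c["depth"]
    P=np.stack([(u-K[0,2])/K[0,0]*d,(v-K[1,2])/K[1,1]*d,d],-1)
    return (P-np.array(c["t"]))@np.array(c["R"])
def save(c,n,box=None,s=1):
    f=c["frame"]
    if box: f=f[box[1]:box[3],box[0]:box[2]]
    cv2.imwrite("pics/"+n,cv2.resize(f,None,fx=s,fy=s)[...,::-1])
E
python3 - <<'E'
from h import *
np.set_printoptions(precision=4,suppress=True)
a=manip.capture("top"); b=manip.capture("side")
cv2.imwrite("pics/a.png",np.vstack([a["frame"],b["frame"]])[...,::-1][:, :][::1])
im=cv2.imread("pics/a.png"); cv2.imwrite("pics/a.png",cv2.resize(im,(480,600)))
save(a,"top.png")
for n,c in(("top",a),("side",b)):
    print(n,-np.array(c["R"]).T@c["t"])
    for k in ["mount","seat","lens_cell","post_a","clamp_arm","clamp_head","clamp_hinge","petri_dish","tape_roll","timer"]:
        try:r=manip.landmark_of(c,k)[:3]
        except Exception as e: print(k,e);continue
        print(k,[(np.round(x["position"],1),round(x["p"],2),dep(c,x["position"])) for x in r])
print(manip.tip_extent, manip.state())
E
```

```text
pics
top [0.4222 0.011  1.2488]
mount [(array([314.6, 183.7]), 0.69, array([0.5837, 0.0406, 0.0321]))]
seat [(array([296.5, 168.1]), 0.87, array([0.6268, 0.0941, 0.0595])), (array([440.8, 229.9]), 0.45, array([ 0.4457, -0.344 ,  0.0164]))]
lens_cell [(array([301.1, 174.3]), 0.63, array([0.6082, 0.0803, 0.059 ])), (array([255.9, 184. ]), 0.52, array([0.5794, 0.2154, 0.0526]))]
post_a [(array([288.1, 155.2]), 0.6, array([0.6679, 0.1207, 0.0484])), (array([303.5, 156.5]), 0.55, array([0.673 , 0.0765, 0.0047])), (array([285.9, 167.7]), 0.46, array([0.6322, 0.1282, 0.0341]))]
clamp_arm it knows: clamp_head, clamp_hinge, lens_cell, mount, petri_dish, post, seat, tape_roll, timer
clamp_head [(array([327.4, 194.1]), 0.61, array([0.5446, 0.0021, 0.1026]))]
clamp_hinge [(array([315.6, 181.8]), 0.62, array([0.5837, 0.0366, 0.0747]))]
petri_dish [(array([217.8, 235.1]), 0.6, array([0.4271, 0.3371, 0.0056]))]
tape_roll [(array([207.5, 182.9]), 0.66, array([0.5866, 0.3697, 0.0193]))]
timer [(array([438.2, 232.2]), 0.79, array([ 0.4387, -0.3364,  0.0145]))]
side [0.1254 1.2671 0.8983]
mount [(array
[... 797 characters left out ...]
4]))]
tape_roll [(array([260.2, 290.5]), 0.63, array([0.5767, 0.4102, 0.0181]))]
timer [(array([367.4, 177.8]), 0.73, array([ 0.4482, -0.3282,  0.0162]))]
0.014 {'t': 1.0, 'joint_pos': array([56.4457,  2.7479,  5.6857, 92.9352,  0.0003, 82.6779]), 'qvel': array([-0.0086,  0.0654,  0.0622,  0.0942,  0.0172,  0.0277]), 'effort': array([ -0.0004, -33.8657,  32.0166,   0.0011,  -0.0001,  -0.    ]), 'eef_pos': array([0.2321, 0.4709, 0.2454]), 'tool_rot': array([[-0.897,  0.442,  0.   ],
       [ 0.442,  0.897,  0.   ],
       [-0.   ,  0.   , -1.   ]]), 'ft_force': array([-0.2718,  0.3164,  0.3504]), 'moment': array([ 0.0005,  0.0105, -0.0058]), 'grasp_force': 0.0, 'opening': 0.08543197526358305}
```

View pics/top.png

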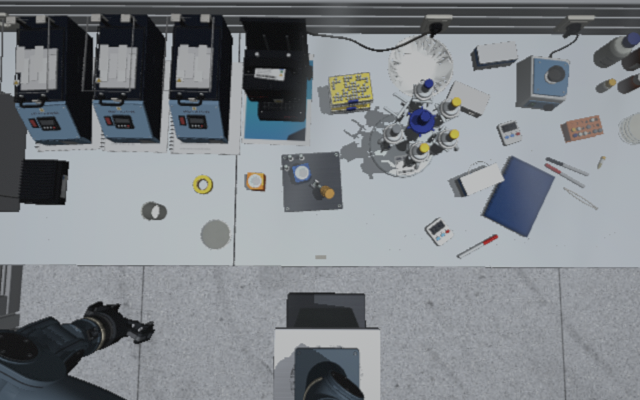

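View pics/a.png

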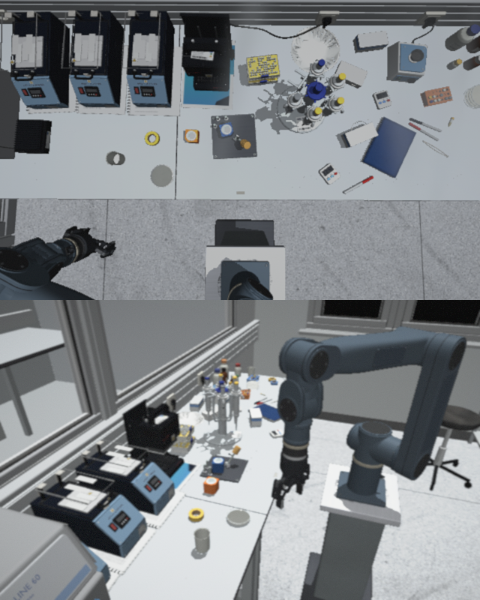

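{"op": "apply_moves", "data": {"motion": [[0,[0.023,-0.041,0.008],0.055],[0,[0.023,-0.041,0.008],0.055],[0,[0.023,-0.041,0.008],0.055],[0,[0.023,-0.041,0.008],0.055],[0,[0.023,-0.041,0.008],0.055],[0,[0.023,-0.041,0.008],0.055],[0,[0.023,-0.041,0.008],0.055],[0,[0.023,-0.041,0.008],0.055],[0,[0.023,-0.041,0.008],0.055],[0,[0.023,-0.041,0.008],0.055],[0,[0,0,0],0],[0,[0,0,0],0]]}}

```text
t: 2.2
eef_pos: [0.4623, 0.0601, 0.3252]
tool_rot: [[-0.996, -0.089, -0.001], [-0.089, 0.996, 0.001], [0.001, 0.001, -1.0]]
ft_force: [0.0, 0.2, 0.7]
opening: 0.0422
grasp_force: 0.0
```

```bash
cat >> h.py <<'E'
def wray(c,px):
    K=c["camera_matrix"]; a=np.array([(px[0]-K[0,2])/K[0,0],(px[1]-K[1,2])/K[1,1]]); r=np.linalg.norm(a)+1e-12
    return np.array([*(np.sin(r)*a/r),np.cos(r)])
def watz(c,px,z):
    R=np.array(c["R"]);t=np.array(c["t"]); o=-R.T@t; d=R.T@wray(c,px); return o+d*(z-o[2])/d[2]
def wproj(c,X):
    p=np.array(c["R"])@X+c["t"]; r=np.hypot(p[0],p[1]); th=np.arctan2(r,p[2]); K=c["camera_matrix"]
    return np.array([K[0,2]+K[0,0]*th*p[0]/r,K[1,2]+K[1,1]*th*p[1]/r])
E
python3 - <<'E'
from h import *
np.set_printoptions(precision=4,suppress=True)
c=manip.capture("wrist"); save(c,"w1.png")
import pickle; pickle.dump(c,open("w1.pkl","wb"))
print(manip.state()["eef_pos"],manip.state()["tool_rot"],manip.state()["opening"],-np.array(c["R"]).T@c["t"])
for k,z in [("mount",0),("seat",.008),("lens_cell",.008),("post_a",.008),("clamp_hinge",.018),("clamp_head",.082)]:
    print(k,[(np.round(x["position"],1),round(x["p"],2),watz(c,x["position"],z)[:2]) for x in manip.landmark_of(c,k)[:5]])
E
```

```text
[0.4618 0.061  0.3252] [[-0.9959 -0.091  -0.0007]
 [-0.091   0.9959  0.0006]
 [ 0.0006  0.0007 -1.    ]] 0.042822798219028194 [0.3835 0.0533 0.4538]
mount [(array([302.3, 246.7]), 0.96, array([0.6034, 0.0481])), (array([335.8, 279.5]), 0.54, array([0.6609, 0.1094]))]
seat [(array([328.6, 271.2]), 0.63, array([0.6408, 0.0946]))]
lens_cell [(array([317.2, 253.7]), 0.81, array([0.6098, 0.0729])), (array([404.1, 250.2]), 0.7, array([0.593, 0.215]))]
post_a [(array([338.1, 281.8]), 0.68, array([0.6602, 0.1128])), (array([ 99.1, 140.5]), 0.53, array([ 0.4457, -0.3186])), (array([318. , 285.7]), 0.48, array([0.6709, 0.0798])), (array([346.3, 275. ]), 0.45, array([0.6458, 0.1249]))]
clamp_hinge [(array([297. , 240.8]), 0.63, array([0.5853, 0.0394])), (array([339. , 283.4]), 0.33, array([0.6571, 0.1133]))]
clamp_head [(array([264.6, 236.7]), 0.97, array([ 0.554 , -0.0018])), (array([338.1, 281.9]), 0.47, array([0.6145, 0.103 ]))]
```

View pics/w1.png

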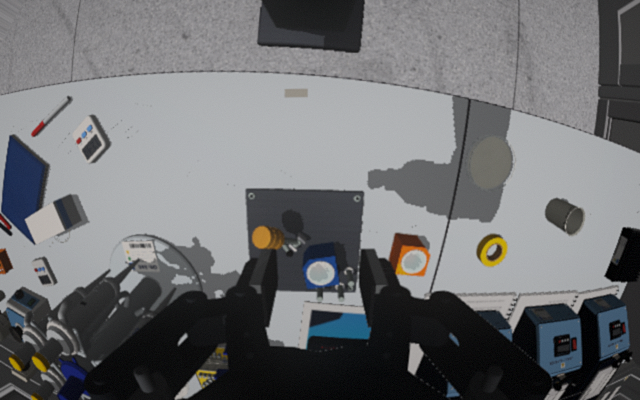

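Run:
```python
from h import *
import pickle
np.set_printoptions(precision=4,suppress=True)
c=pickle.load(open("w1.pkl","rb"))
for p in [(247,190),(363,191.5),(247,290)]: print(p,watz(c,p,.008)[:2])
hsv=cv2.cvtColor(c["frame"],cv2.COLOR_RGB2HSV)
f=c["frame"][175:300,235:435]; cv2.imwrite("pics/w1c.png",cv2.resize(f,(800,500),interpolation=cv2.INTER_CUBIC)[...,::-1])
```

```text
(247, 190) [ 0.5135 -0.0426]
(363, 191.5) [0.5003 0.1323]
(247, 290) [ 0.6939 -0.0424]
```

View pics/w1c.png

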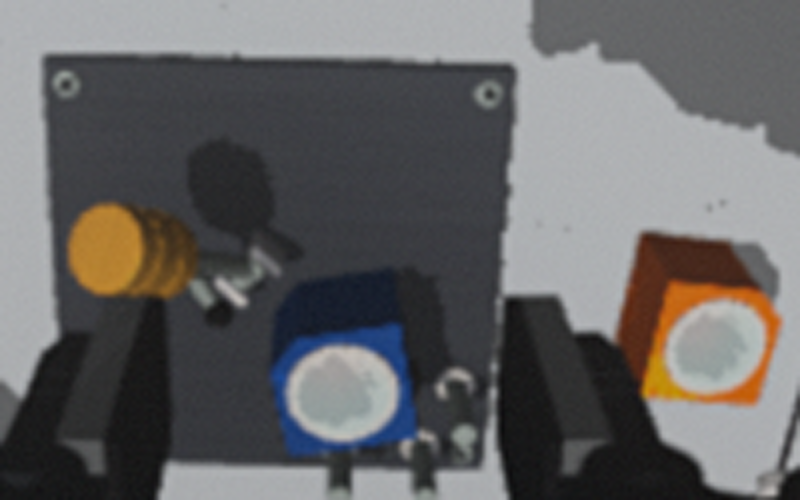

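Run:
```python
from h import *
import pickle
np.set_printoptions(precision=4,suppress=True)
c=pickle.load(open("w1.pkl","rb"))
g=lambda p,z: watz(c,(235+(p[0]+.5)/4-.5,175+(p[1]+.5)/4-.5),z)[:2]
nl,nr,fr,fr0=g((45,57),.008),g((514,66),.008),g((482,467),.008),g((200,460),.008)
print("plate",nl,nr,fr,fr0, np.linalg.norm(nr-nl),np.linalg.norm(fr-nr))
e=nr-nl; print("yaw near",np.arctan2(-e[0],e[1]),"right",np.arctan2(*(fr-nr)[::-1]))
ang=(np.arctan2(-e[0],e[1])+np.arctan2(*(fr-nr)[::-1]))/2
C=(nl+fr)/2
for n,p,m in [("c",(455,380),(.045,.075)),("a",(421,440),(.075,.062)),("b",(340,457),(.075,.028))]:
    P=g(p,.05); R=np.array([[np.cos(ang),-np.sin(ang)],[np.sin(ang),np.cos(ang)]])
    print(n,P,"centre est",P-R@np.array(m))
print(C,ang,"seat",C+R@[.045,.045])
q=[g(p,.058) for p in [(402,322),(415,440),(290,455),(272,372),(298,333)]]
print(np.array(q)); d=q[1]-q[0];print(np.arctan2(d[1],d[0]),np.linalg.norm(d)); d=q[1]-q[2];print(np.arctan2(-d[0],d[1]),np.linalg.norm(d),"centre",(q[0]+q[2])/2)
print("head top", g((105,250),.105))
```

```text
plate [ 0.5119 -0.0444] [0.4997 0.1324] [0.6778 0.1446] [0.6848 0.0236] 0.17727009659566353 0.178442128925773
yaw near 0.06844707736023681 right 0.06804527481021494
c [0.6115 0.12  ] centre est [0.5717 0.0422]
a [0.6391 0.1106] centre est [0.5685 0.0436]
b [0.6495 0.0803] centre est [0.5766 0.0472]
[0.5948 0.0501] 0.06824617608522587 seat [0.6366 0.098 ]
[[0.5845 0.0965]
 [0.6342 0.1072]
 [0.6451 0.0608]
 [0.6093 0.0516]
 [0.5922 0.0598]]
0.21058876637012522 0.050837341228429124
0.2301476864968642 0.04756701309585874 centre [0.6148 0.0787]
head top [ 0.5445 -0.0031]
```

Run:
```python
from h import *
import pickle
np.set_printoptions(precision=4,suppress=True)
c=pickle.load(open("w1.pkl","rb"))
g=lambda p,z: watz(c,(235+(p[0]+.5)/4-.5,175+(p[1]+.5)/4-.5),z)[:2]
ang=.0682;R=np.array([[np.cos(ang),-np.sin(ang)],[np.sin(ang),np.cos(ang)]])
for n,p,m,z in [("c",(455,384),(.045,.075),.008),("ctop",(463,440),(.045,.075),.05),("a",(421,445),(.075,.062),.008),("b",(340,457),(.075,.028),.008)]:
    P=g(p,z); print(n,P,"centre est",P-R@np.array(m))
S=np.array([.5948,.0501])+R@[.045,.045]
print("cell in seat frame",R.T@(np.array([.6148,.0787])-S))
h=np.array([-.054-.048*.7071]*2); print("head pred",S+R@h,"seat",S)
```

```text
c [0.6371 0.1272] centre est [0.5973 0.0494]
ctop [0.638  0.1267] centre est [0.5982 0.0489]
a [0.6682 0.1168] centre est [0.5976 0.0498]
b [0.6772 0.0831] centre est [0.6043 0.0501]
cell in seat frame [-0.0231 -0.0178]
head pred [0.5549 0.0043] seat [0.6366 0.0981]
```

{"op": "apply_moves", "data": {"motion": [[-0.85,[0.0205,0.0043,-0.037],-0.0046],[-0.85,[0.0205,0.0043,-0.037],-0.0046],[-0.85,[0.0205,0.0043,-0.037],-0.0046],[-0.85,[0.0205,0.0043,-0.037],-0.0046],[-0.85,[0.0205,0.0043,-0.037],-0.0046],[-0.85,[0,0,0],0],[-0.85,[0,0,-0.02],0],[-0.85,[0,0,-0.02],0],[-0.85,[0,0,-0.02],0],[-0.85,[0,0,-0.02],0],[-0.85,[0,0,-0.02],0],[-0.85,[0,0,0],0]]}}

```text
t: 3.75
eef_pos: [0.562, 0.0828, 0.039]
tool_rot: [[-0.998, -0.07, -0.005], [-0.07, 0.998, -0.0], [0.005, 0.0, -1.0]]
ft_force: [-1.2, -0.1, -1.0]
opening: 0.0064
grasp_force: 0.0
```

Run:
```python
from h import *
import pickle
np.set_printoptions(precision=4,suppress=True)
c=manip.capture("wrist"); save(c,"w2.png"); pickle.dump(c,open("w2.pkl","wb"))
s=manip.state(); print(s["eef_pos"],s["tool_rot"][:,1],s["opening"],s["ft_force"])
```

```text
[0.5633 0.0828 0.0406] [-0.0699  0.9976  0.    ] 0.006340396108064922 [-0.5444  0.2117  0.5433]
```

View pics/w2.png

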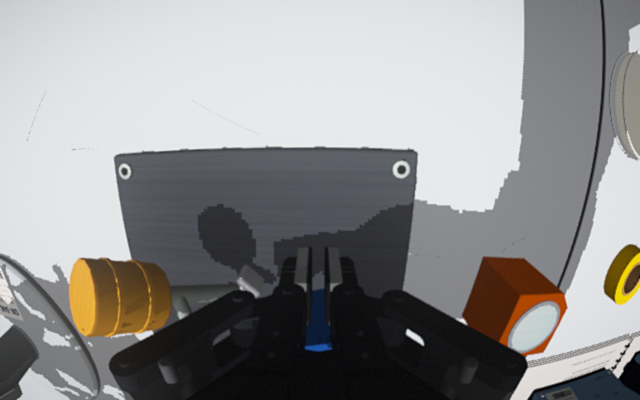

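Run:
```python
from h import *
import pickle
np.set_printoptions(precision=4,suppress=True)
c=pickle.load(open("w2.pkl","rb"))
nl,nr,e1,e2=[watz(c,p,.008)[:2] for p in [(115,155),(416,151.5),(130,250),(405,280)]]
e=nr-nl; a=np.arctan2(-e[0],e[1]); d=e2-nr; d1=e1-nl
print(nl,nr,np.linalg.norm(e),a,np.arctan2(d[1],d[0]),np.arctan2(d1[1],d1[0]))
R=np.array([[np.cos(a),-np.sin(a)],[np.sin(a),np.cos(a)]]); print("centre",(nl+nr)/2+R@[.09,0],"seat",(nl+nr)/2+R@[.135,.045])
```

```text
[ 0.5118 -0.0436] [0.501  0.1316] 0.17554672367461838 0.06191935307200686 0.0871846606070186 0.051483260299938764
centre [0.5962 0.0496] seat [0.6384 0.0973]
```

{"op": "apply_moves", "data": {"motion": [[-0.85,[0.005,0.0003,0],0],[-0.85,[0.005,0.0003,0],0],[-0.85,[0.005,0.0003,0],0],[-0.85,[0.005,0.0003,0],0],[-0.85,[0.005,0.0003,0],0],[-0.85,[0.003,0.0002,0],0],[-0.85,[0,0,0],0],[-0.85,[0,0,0],0]]}}

```text
t: 4.6
eef_pos: [0.5925, 0.0841, 0.0401]
tool_rot: [[-0.998, -0.069, -0.0], [-0.069, 0.998, -0.0], [0.0, -0.0, -1.0]]
ft_force: [0.4, -0.3, -0.7]
opening: 0.0064
grasp_force: 0.0
```

{"op": "apply_moves", "data": {"motion": [[-0.85,[0.003,0.0002,0],0],[-0.85,[0.003,0.0002,0],0],[-0.85,[0.002,0.0001,0],0],[-0.85,[0,0,0],0],[-0.85,[0,0,0],0]]}}

```text
t: 5.1
eef_pos: [0.6007, 0.0846, 0.0404]
tool_rot: [[-0.998, -0.069, 0.0], [-0.069, 0.998, -0.0], [-0.0, -0.0, -1.0]]
ft_force: [-0.2, 0.5, 0.1]
opening: 0.0064
grasp_force: 0.0
```

Run:
```python
from h import *
import pickle
a=manip.capture("side"); pickle.dump(a,open("s1.pkl","wb")); b=manip.capture("top"); pickle.dump(b,open("t1.pkl","wb"))
A=cv2.resize(a["frame"][185:275,230:350],(800,600),interpolation=cv2.INTER_CUBIC)
B=cv2.resize(b["frame"][145:220,270:370],(800,600),interpolation=cv2.INTER_CUBIC)
cv2.imwrite("pics/s1.png",cv2.resize(np.hstack([A,B]),(800,300))[...,::-1])
```

```text
(no output)
```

View pics/s1.png

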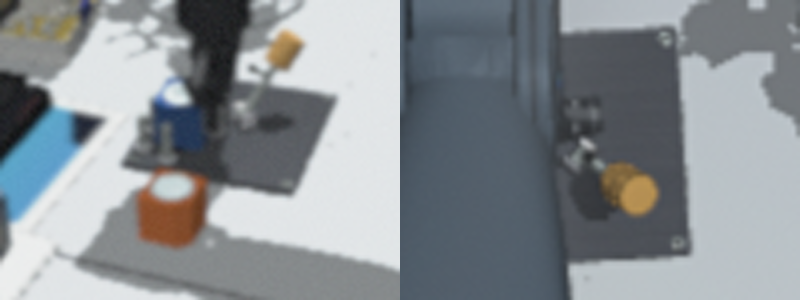

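{"op": "apply_moves", "data": {"motion": [[-0.85,[0.001,0.0001,0],0],[-0.85,[0.001,0.0001,0],0],[-0.85,[0,0,0],0],[-0.85,[0,0,0],0]]}}

```text
t: 5.6
eef_pos: [0.6026, 0.0849, 0.0403]
tool_rot: [[-0.998, -0.069, 0.0], [-0.069, 0.998, 0.0], [-0.0, 0.0, -1.0]]
ft_force: [-0.7, -0.8, 0.4]
opening: 0.0064
grasp_force: 0.0
```

{"op": "apply_moves", "data": {"motion": [[-0.85,[0.001,0.0001,0],0],[-0.85,[0,0,0],0],[-0.85,[0,0,0],0]]}}

```text
t: 5.9
eef_pos: [0.6036, 0.0849, 0.0403]
tool_rot: [[-0.998, -0.069, 0.0], [-0.069, 0.998, 0.0], [-0.0, 0.0, -1.0]]
ft_force: [-0.8, 0.6, -0.6]
opening: 0.0064
grasp_force: 0.0
```

Run:
```python
from h import *
import pickle
np.set_printoptions(precision=2,suppress=True,linewidth=160)
c=pickle.load(open("t1.pkl","rb")); P=cloud(c).reshape(-1,3); P=P[(c["depth"].ravel()>0)]
xs=np.arange(.5,.84,.03); ys=np.arange(-.2,.1,.03)
print(ys)
for x in xs: print(round(x,2),np.array([ (lambda q:q.max() if len(q) else 0)(P[(abs(P[:,0]-x)<.015)&(abs(P[:,1]-y)<.015)][:,2]) for y in ys]))
```

```text
[-0.2  -0.17 -0.14 -0.11 -0.08 -0.05 -0.02  0.01  0.04  0.07  0.1 ]
0.5 [0.01 0.01 0.01 0.01 0.01 0.02 0.01 0.02 0.53 0.53 0.53]
0.53 [0.01 0.01 0.01 0.01 0.01 0.02 0.09 0.1  0.52 0.52 0.52]
0.56 [0.01 0.01 0.01 0.01 0.01 0.01 0.1  0.11 0.51 0.51 0.51]
0.59 [0.25 0.01 0.01 0.01 0.01 0.02 0.01 0.07 0.51 0.51 0.51]
0.62 [0.32 0.02 0.01 0.01 0.01 0.01 0.02 0.01 0.5  0.5  0.5 ]
0.65 [0.32 0.27 0.27 0.25 0.01 0.01 0.01 0.01 0.48 0.48 0.48]
0.68 [0.27 0.32 0.32 0.25 0.01 0.01 0.02 0.02 0.01 0.02 0.  ]
0.71 [0.27 0.27 0.28 0.01 0.01 0.01 0.01 0.01 0.01 0.01 0.  ]
0.74 [0.27 0.26 0.26 0.01 0.01 0.01 0.01 0.01 0.01 0.01 0.  ]
0.77 [0.27 0.26 0.02 0.01 0.01 0.01 0.01 0.01 0.01 0.02 0.03]
0.8 [0.27 0.26 0.01 0.   0.12 0.12 0.1  0.01 0.01 0.26 0.26]
0.83 [0.01 0.01 0.1  0.11 0.12 0.12 0.11 0.1  0.22 0.29 0.31]
```

{"op": "apply_moves", "data": {"motion": [[-0.85,[-0.01,-0.0007,0],0],[-0.85,[-0.015,-0.001,0],0],[-0.85,[-0.015,-0.001,0.02],0],[-0.85,[0,0,0.04],0],[-0.85,[0,0,0.05],0],[-0.85,[0,0,0.01],0]]}}

```text
t: 6.5
eef_pos: [0.5671, 0.0824, 0.1678]
tool_rot: [[-0.998, -0.069, 0.012], [-0.069, 0.998, 0.0], [-0.012, -0.0, -1.0]]
ft_force: [0.7, 0.2, 0.5]
opening: 0.007
grasp_force: 0.0
```

{"op": "apply_moves", "data": {"motion": [[-0.85,[0.0073,-0.0044,0],-0.1428],[-0.85,[0.0073,-0.0044,0],-0.1428],[-0.85,[0.0073,-0.0044,0],-0.1428],[-0.85,[0.0073,-0.0044,0],-0.1428],[-0.85,[0.0073,-0.0044,0],-0.1428],[-0.85,[0.0073,-0.0044,0],-0.1428],[-0.85,[0.0073,-0.0044,0],-0.1428],[-0.85,[0.0073,-0.0044,0],-0.1428],[-0.85,[0.0073,-0.0044,0],-0.1428],[-0.85,[0.0073,-0.0044,0],-0.1428],[-0.85,[0.0073,-0.0044,0],-0.1428],[-0.85,[0,0,0],0],[-0.85,[0,0,0],0]]}}

```text
t: 7.8
eef_pos: [0.6437, 0.0339, 0.1601]
tool_rot: [[-0.072, 0.997, -0.001], [0.997, 0.072, 0.0], [0.0, -0.0, -1.0]]
ft_force: [-0.1, 0.6, -0.0]
opening: 0.0064
grasp_force: 0.0
```

Run:
```python
from h import *
import pickle
np.set_printoptions(precision=4,suppress=True)
c=manip.capture("wrist"); save(c,"w3.png"); pickle.dump(c,open("w3.pkl","wb"))
s=manip.state(); print(s["eef_pos"],s["tool_rot"][:,1],-np.array(c["R"]).T@c["t"])
```

```text
[0.6435 0.034  0.1602] [ 0.9974  0.0717 -0.0005] [0.637  0.1119 0.2886]
```

View pics/w3.png

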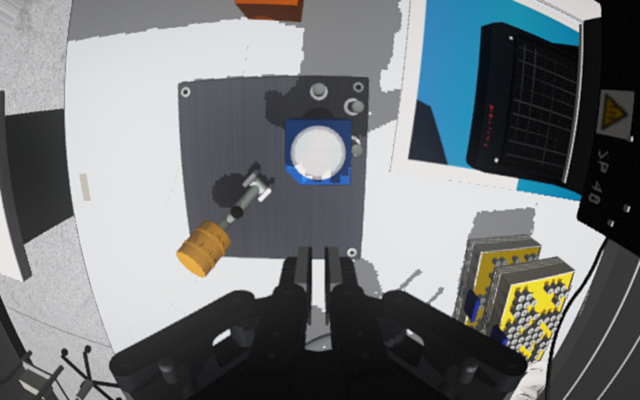

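Run:
```python
from h import *
import pickle
np.set_printoptions(precision=4,suppress=True)
c=pickle.load(open("w3.pkl","rb"))
q=[watz(c,p,.008)[:2] for p in [(179.5,82),(368.5,78),(361.5,259)]]
C=(q[0]+q[2])/2; d=q[1]-q[0]; d2=q[1]-q[2]; a1,a2=np.arctan2(d[1],d[0]),np.arctan2(-d2[0],d2[1]); a=(a1+a2)/2
R=np.array([[np.cos(a),-np.sin(a)],[np.sin(a),np.cos(a)]]); S=C+R@[.045,.045]
print(C,a1,a2,np.linalg.norm(d),np.linalg.norm(d2),"seat",S)
for n,p in [("c",(318.5,91)),("a",(354,105)),("b",(357,144))]: print(n,(R.T@(watz(c,p,.05)[:2]-S)))
hsv=cv2.cvtColor(c["frame"],cv2.COLOR_RGB2HSV)
f=c["frame"].astype(int); m=((f[...,2]-f[...,0])>30); m[:110]=0;m[200:]=0;m[:,:270]=0;m[:,370:]=0
ys,xs=np.nonzero(m); print(xs.min(),xs.max(),ys.min(),ys.max())
k=[watz(c,p,.058)[:2] for p in [(286,120.5),(351.5,121),(351.5,184.5)]]
for p in k: print("cell",R.T@(p-S))
f=c["frame"][65:200,260:380]; cv2.imwrite("pics/w3c.png",cv2.resize(f,None,fx=5,fy=4.4,interpolation=cv2.INTER_CUBIC)[...,::-1])
```

```text
[0.5982 0.0497] 0.05527783728491731 0.07077947452055955 0.1762917922208272 0.17755688274691706 seat [0.6402 0.0974]
c [-0.0021  0.0275]
a [0.025  0.0173]
b [ 0.0281 -0.0129]
285 351 119 185
cell [-0.0259  0.0051]
cell [0.0225 0.0052]
cell [ 0.024  -0.0434]
```

View pics/w3c.png

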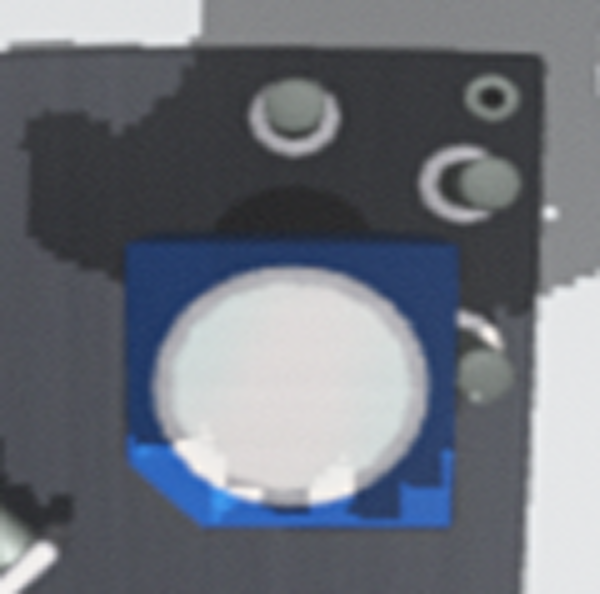

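{"op": "apply_moves", "data": {"motion": [[-0.85,[0.005,0,-0.02],0],[-0.85,[0,0,-0.03],0],[-0.85,[0,0,-0.03],0],[-0.85,[0,0,-0.03],0],[-0.85,[0,0,-0.01],0],[-0.85,[0,0,0],0],[-0.85,[-0.0003,0.004,0],0],[-0.85,[-0.0003,0.004,0],0],[-0.85,[-0.0003,0.004,0],0],[-0.85,[-0.0003,0.004,0],0],[-0.85,[-0.0003,0.004,0],0],[-0.85,[-0.0001,0.003,0],0],[-0.85,[-0.0001,0.002,0],0],[-0.85,[0,0,0],0],[-0.85,[0,0,0],0]]}}

```text
t: 9.35
eef_pos: [0.647, 0.0589, 0.0401]
tool_rot: [[-0.069, 0.998, -0.0], [0.998, 0.069, 0.0], [0.0, -0.0, -1.0]]
ft_force: [0.0, -0.2, -0.0]
opening: 0.0062
grasp_force: 0.0
```

{"op": "apply_moves", "data": {"motion": [[-0.85,[-0.0001,0.001,0],0],[-0.85,[-0.0001,0.001,0],0],[-0.85,[0,0,0],0],[-0.85,[0,0,0],0]]}}

```text
t: 9.75
eef_pos: [0.6469, 0.0608, 0.0403]
tool_rot: [[-0.069, 0.998, -0.0], [0.998, 0.069, 0.0], [0.0, -0.0, -1.0]]
ft_force: [0.8, 0.2, 0.2]
opening: 0.0062
grasp_force: 0.0
```

{"op": "apply_moves", "data": {"motion": [[-0.85,[-0.0001,0.001,0],0],[-0.85,[0,0,0],0],[-0.85,[0,0,0],0]]}}

```text
t: 10.05
eef_pos: [0.647, 0.061, 0.0404]
tool_rot: [[-0.069, 0.998, 0.0], [0.998, 0.069, -0.002], [-0.002, 0.0, -1.0]]
ft_force: [-0.7, -3.6, 0.1]
opening: 0.0064
grasp_force: 1.6
```

{"op": "apply_moves", "data": {"motion": [[-0.85,[-0.0001,0.001,0],0],[-0.85,[0,0,0],0],[-0.85,[0,0,0],0]]}}

```text
t: 10.35
eef_pos: [0.647, 0.0611, 0.0405]
tool_rot: [[-0.068, 0.998, 0.0], [0.998, 0.068, -0.003], [-0.003, 0.0, -1.0]]
ft_force: [-0.1, -5.7, -0.2]
opening: 0.0062
grasp_force: 2.8
```

Run:
```python
from h import *
import pickle
c=manip.capture("wrist"); pickle.dump(c,open("w4.pkl","wb")); 
f=c["frame"][0:400,120:520]; cv2.imwrite("pics/w4.png",cv2.resize(f,(600,600))[...,::-1])
```

```text
(no output)
```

View pics/w4.png

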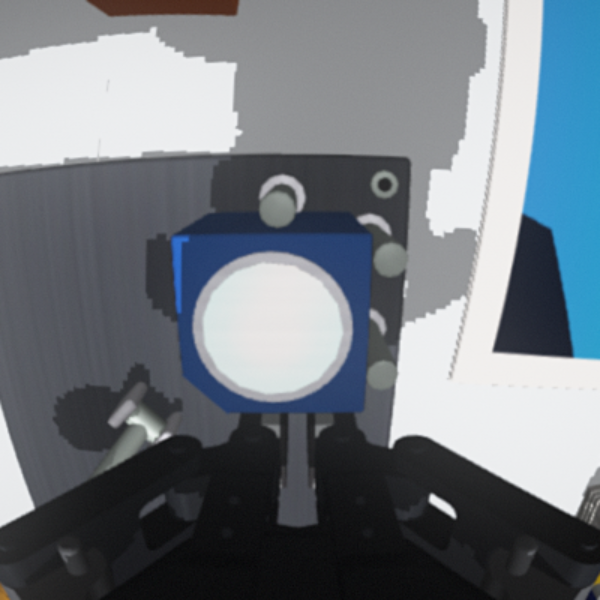

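{"op": "apply_moves", "data": {"motion": [[-0.85,[0.001,-0.012,0],0],[-0.85,[0.001,-0.018,0],0],[-0.85,[0,0,0.03],0],[-0.85,[0,0,0.045],0],[-0.85,[0,0,0.045],0],[-0.85,[-0.0064,0.0062,0],0.1428],[-0.85,[-0.0064,0.0062,0],0.1428],[-0.85,[-0.0064,0.0062,0],0.1428],[-0.85,[-0.0064,0.0062,0],0.1428],[-0.85,[-0.0064,0.0062,0],0.1428],[-0.85,[-0.0064,0.0062,0],0.1428],[-0.85,[-0.0064,0.0062,0],0.1428],[-0.85,[-0.0064,0.0062,0],0.1428],[-0.85,[-0.0064,0.0062,0],0.1428],[-0.85,[-0.0064,0.0062,0],0.1428],[-0.85,[-0.0064,0.0062,0],0.1428],[-0.85,[0,0,0],0],[-0.85,[0,0,0],0]]}}

```text
t: 12.2
eef_pos: [0.5786, 0.1005, 0.1603]
tool_rot: [[-0.998, -0.066, 0.0], [-0.066, 0.998, 0.0], [-0.0, 0.0, -1.0]]
ft_force: [0.6, -0.7, 0.3]
opening: 0.0068
grasp_force: 0.0
```

Down, then push x again toward contact.

{"op": "apply_moves", "data": {"motion": [[-0.85,[0,0,-0.03],0],[-0.85,[0,0,-0.04],0],[-0.85,[0,0,-0.04],0],[-0.85,[0,0,-0.01],0],[-0.85,[0,0,0],0],[-0.85,[0.005,0.0003,0],0],[-0.85,[0.005,0.0003,0],0],[-0.85,[0.005,0.0003,0],0],[-0.85,[0.005,0.0003,0],0],[-0.85,[0.003,0.0002,0],0],[-0.85,[0,0,0],0],[-0.85,[0,0,0],0]]}}

```text
t: 13.4
eef_pos: [0.6013, 0.1025, 0.0402]
tool_rot: [[-0.998, -0.069, -0.0], [-0.069, 0.998, -0.0], [0.0, 0.0, -1.0]]
ft_force: [-1.8, -0.4, 0.3]
opening: 0.0068
grasp_force: 0.0
```

{"op": "apply_moves", "data": {"motion": [[-0.85,[0.001,0.0001,0],0],[-0.85,[0.001,0.0001,0],0],[-0.85,[0,0,0],0],[-0.85,[0,0,0],0]]}}

```text
t: 13.8
eef_pos: [0.6028, 0.1026, 0.0401]
tool_rot: [[-0.998, -0.069, -0.001], [-0.069, 0.998, -0.0], [0.001, 0.0, -1.0]]
ft_force: [-1.1, -0.6, 0.2]
opening: 0.0061
grasp_force: 0.7
```

{"op": "apply_moves", "data": {"motion": [[-0.85,[0.001,0.0001,0],0],[-0.85,[0,0,0],0],[-0.85,[0,0,0],0]]}}

```text
t: 14.1
eef_pos: [0.6029, 0.1026, 0.0398]
tool_rot: [[-0.998, -0.069, -0.003], [-0.069, 0.998, -0.0], [0.003, -0.0, -1.0]]
ft_force: [-5.0, -0.5, 1.7]
opening: 0.0064
grasp_force: 2.7
```

{"op": "apply_moves", "data": {"motion": [[-0.85,[0.001,0.0001,0],0],[-0.85,[0,0,0],0],[-0.85,[-0.01,-0.0007,0],0],[-0.85,[-0.015,-0.001,0],0],[-0.85,[0,0,0.04],0],[-0.85,[0,0,0.04],0],[-0.85,[0,0,0.04],0]]}}

```text
t: 14.8
eef_pos: [0.5808, 0.1012, 0.1614]
tool_rot: [[-0.998, -0.069, 0.002], [-0.069, 0.998, 0.0], [-0.002, 0.0, -1.0]]
ft_force: [1.3, 0.7, -0.2]
opening: 0.0065
grasp_force: 0.0
```

{"op": "apply_moves", "data": {"motion": [[-0.85,[0.006,-0.006,0],-0.1428],[-0.85,[0.006,-0.006,0],-0.1428],[-0.85,[0.006,-0.006,0],-0.1428],[-0.85,[0.006,-0.006,0],-0.1428],[-0.85,[0.006,-0.006,0],-0.1428],[-0.85,[0.006,-0.006,0],-0.1428],[-0.85,[0.006,-0.006,0],-0.1428],[-0.85,[0.006,-0.006,0],-0.1428],[-0.85,[0.006,-0.006,0],-0.1428],[-0.85,[0.006,-0.006,0],-0.1428],[-0.85,[0.006,-0.006,0],-0.1428],[-0.85,[0,0,0],0],[-0.85,[0,0,0],0]]}}

```text
t: 16.1
eef_pos: [0.6469, 0.0352, 0.1605]
tool_rot: [[-0.072, 0.997, 0.001], [0.997, 0.072, 0.0], [0.0, 0.001, -1.0]]
ft_force: [-0.5, 0.2, 0.2]
opening: 0.0066
grasp_force: 0.0
```

Run:
```python
from h import *
import pickle
np.set_printoptions(precision=4,suppress=True)
c=manip.capture("wrist"); pickle.dump(c,open("w5.pkl","wb"))
print(manip.state()["eef_pos"])
S=np.array([.6395,.0975]); a=.067; R=np.array([[np.cos(a),-np.sin(a)],[np.sin(a),np.cos(a)]])
# rectify top plane z=.058 around seat, mount axes, 0.5mm/px
g=np.arange(-.06,.06,.0005); X,Y=np.meshgrid(g,g[::-1])
W=np.stack([S[0]+R[0,0]*X+R[0,1]*Y,S[1]+R[1,0]*X+R[1,1]*Y,np.full_like(X,.058)],-1)
m=np.array([wproj(c,w) for w in W.reshape(-1,3)]).reshape(*X.shape,2).astype(np.float32)
o=cv2.remap(c["frame"],m[...,0],m[...,1],cv2.INTER_LINEAR)
f=o.astype(int); k=(f[...,2]-f[...,0])>30
def edge(ax,sgn,lo,hi):
    out=[]
    for v in np.linspace(lo,hi,9):
        i=np.argmin(abs(g-v)); q=k[:,i][::-1] if ax==1 else k[len(g)-1-i,:]
        n=g[np.nonzero(q)[0]]; out.append(n.max() if sgn>0 else n.min())
    return np.round(np.array(out)*1000,1)
print("+y",edge(1,1,-.018,.018)); print("+x",edge(0,1,-.018,.018)); print("-y",edge(1,-1,-.005,.018)); print("-x",edge(0,-1,-.005,.018))
cv2.imwrite("pics/w5.png",cv2.resize(o,(480,480))[...,::-1])
```

```text
[0.6467 0.0353 0.1605]
+y [24. 24. 24. 24. 24. 24. 24. 24. 24.]
+x [23. 23. 23. 23. 23. 23. 23. 23. 23.]
-y [-25.  -25.  -25.  -25.  -25.5 -25.5 -25.  -25.  -25. ]
-x [-26.  -26.  -26.  -26.  -26.  -26.  -26.  -26.  -26.5]
```

{"op": "apply_moves", "data": {"motion": [[-0.85,[-0.00716,-0.00396,0.001],0.1386],[-0.85,[-0.00716,-0.00396,0.001],0.1386],[-0.85,[-0.00716,-0.00396,0.001],0.1386],[-0.85,[-0.00716,-0.00396,0.001],0.1386],[-0.85,[-0.00716,-0.00396,0.001],0.1386],[-0.85,[-0.00716,-0.00396,0],0.1386],[-0.85,[-0.00716,-0.00396,0],0.1386],[-0.85,[-0.00716,-0.00396,0],0.1386],[-0.85,[-0.00716,-0.00396,0],0.1386],[-0.85,[-0.00716,-0.00396,0],0.1386],[-0.85,[-0.00716,-0.00396,0],0.1386],[-0.85,[-0.00716,-0.00396,0],0.1386],[-0.85,[-0.00716,-0.00396,0],0.1386],[-0.85,[-0.00716,-0.00396,0],0.1386],[-0.85,[-0.00716,-0.00396,0],0.1386],[-0.85,[-0.00716,-0.00396,0],0.1386],[-0.85,[-0.00716,-0.00396,0],0.1386],[-0.85,[0,0,0],0],[-0.85,[0,0,0],0]]}}

```text
t: 18.05
eef_pos: [0.5248, -0.0319, 0.1656]
tool_rot: [[-0.658, -0.753, 0.001], [-0.753, 0.658, 0.0], [-0.001, -0.001, -1.0]]
ft_force: [0.0, -0.2, -0.5]
opening: 0.0062
grasp_force: 0.0
```

Run:
```python
from h import *
np.set_printoptions(precision=4,suppress=True)
c=manip.capture("top"); P=cloud(c); f=c["frame"].astype(int)
m=(f[...,0]-f[...,2]>60)&(abs(P[...,0]-.555)<.05)&(abs(P[...,1])<.06)&(P[...,2]>.05)&(P[...,2]<.125)
q=P[m]; print(len(q), q.min(0) if len(q) else 0,q.max(0) if len(q) else 0)
c=manip.capture("wrist")
for k,z in (("clamp_head",.082),("clamp_hinge",.018)): print(k,[(np.round(x["position"]),round(x["p"],2),watz(c,x["position"],z)[:2]) for x in manip.landmark_of(c,k)[:3]])
print(manip.state()["eef_pos"])
```

```text
0 0 0
clamp_head [(array([315., 273.]), 0.71, array([0.5568, 0.0025]))]
clamp_hinge [(array([315., 285.]), 0.61, array([0.592 , 0.0418]))]
[ 0.5249 -0.0319  0.1653]
```

{"op": "apply_moves", "data": {"motion": [[-0.85,[0,0,-0.03],0],[-0.85,[0,0,-0.03],0],[-0.85,[0,0,-0.01],0],[-0.85,[0,0,0],0],[-0.85,[0.0033,0.0038,0],0],[-0.85,[0.0033,0.0038,0],0],[-0.85,[0.0033,0.0038,0],0],[-0.85,[0.0033,0.0038,0],0],[-0.85,[0.0033,0.0038,0],0],[-0.85,[0,0,0],0]]}}

```text
t: 19.25
eef_pos: [0.5419, -0.0127, 0.0956]
tool_rot: [[-0.656, -0.755, 0.001], [-0.755, 0.656, 0.0], [-0.001, -0.001, -1.0]]
ft_force: [-0.6, -1.5, -0.7]
opening: 0.0062
grasp_force: 0.7
```

{"op": "apply_moves", "data": {"motion": [[-0.85,[0.0033,0.0038,0],0],[-0.85,[0.0033,0.0038,0],0],[-0.85,[0.0033,0.0038,0],0],[-0.85,[0.0033,0.0038,0],0],[-0.85,[0.0033,0.0038,0],0],[-0.85,[0.0033,0.0038,0],0],[-0.85,[0,0,0],0]]}}

```text
t: 19.95
eef_pos: [0.5615, 0.0105, 0.0953]
tool_rot: [[-0.656, -0.755, 0.001], [-0.755, 0.656, 0.001], [-0.001, 0.0, -1.0]]
ft_force: [-0.6, -1.0, -0.1]
opening: 0.0065
grasp_force: 0.1
```

Traveled ~56 mm; about 14 mm to upright. Continue slowly.

{"op": "apply_moves", "data": {"motion": [[-0.85,[0.0026,0.003,0],0],[-0.85,[0.0026,0.003,0],0],[-0.85,[0.0026,0.003,0],0],[-0.85,[0.0013,0.0015,0],0],[-0.85,[0.0013,0.0015,0],0],[-0.85,[0.0013,0.0015,0],0],[-0.85,[0.0013,0.0015,0],0],[-0.85,[0.0013,0.0015,0],0],[-0.85,[0,0,0],0],[-0.85,[0,0,0],0]]}}

```text
t: 20.95
eef_pos: [0.5752, 0.0261, 0.0953]
tool_rot: [[-0.656, -0.754, -0.0], [-0.754, 0.656, -0.0], [0.0, -0.0, -1.0]]
ft_force: [-0.6, -0.3, -0.1]
opening: 0.006
grasp_force: 0.0
```

Run:
```python
from h import *
c=manip.capture("wrist")
for k,z in (("clamp_head",.05),): print(k,[(np.round(x["position"]),round(x["p"],2),watz(c,x["position"],z)[:2]) for x in manip.landmark_of(c,k)[:3]])
f=c["frame"].astype(int); m=(f[...,0]-f[...,2]>60)&(f[...,1]<.8*f[...,0]); n,l,s,ce=cv2.connectedComponentsWithStats(m.astype(np.uint8))
print([(x.tolist()) for x in s[1:] if x[4]>100])
```

```text
clamp_head [(array([313., 338.]), 0.92, array([0.63073346, 0.08607165]))]
[]
```

{"op": "apply_moves", "data": {"motion": [[-0.85,[-0.013,-0.015,0],0],[-0.85,[-0.02,-0.023,0],0],[-0.85,[-0.02,-0.023,0],0],[-0.85,[-0.02,-0.01,0.04],0],[-0.85,[-0.03,0,0.05],0],[-0.85,[-0.03,0,0.05],0],[-0.85,[0,0,0.05],0],[-0.85,[0,0,0],0],[-0.85,[0,0,0],0]]}}

```text
t: 21.95
eef_pos: [0.4518, -0.0452, 0.2732]
tool_rot: [[-0.657, -0.754, 0.005], [-0.754, 0.657, -0.001], [-0.002, -0.005, -1.0]]
ft_force: [1.0, -0.3, -0.0]
opening: 0.0065
grasp_force: 0.0
```

Run:
```python
from h import *
np.set_printoptions(precision=4,suppress=True)
print(manip.state()["eef_pos"])
a=manip.capture("side"); b=manip.capture("top"); c=manip.capture("wrist")
A=cv2.resize(a["frame"][185:275,230:350],(400,300),interpolation=cv2.INTER_CUBIC)
B=cv2.resize(b["frame"][145:220,270:370],(400,300),interpolation=cv2.INTER_CUBIC)
C=cv2.resize(c["frame"][180:330,220:420],(400,300),interpolation=cv2.INTER_CUBIC)
cv2.imwrite("pics/fin.png",np.vstack([np.hstack([A,B]),np.hstack([C,C*0])])[...,::-1])
for n,k in (("side",a),("top",b)):
  for t in ("clamp_head","lens_cell","petri_dish","tape_roll","timer"):
    r=manip.landmark_of(k,t)[:2]; print(n,t,[(np.round(x["position"],1),round(x["p"],2),dep(k,x["position"])) for x in r])
```

```text
[ 0.4518 -0.0452  0.2732]
side clamp_head [(array([288.5, 203.1]), 0.61, array([0.6232, 0.0763, 0.0983]))]
side lens_cell [(array([278.4, 251.9]), 0.74, array([0.5916, 0.2441, 0.0272])), (array([284.4, 228.8]), 0.68, array([0.6215, 0.1223, 0.0259]))]
side petri_dish []
side tape_roll [(array([261.1, 286.6]), 0.57, array([ 0.5905,  0.3765, -0.0004]))]
side timer []
top clamp_head [(array([305.8, 170.7]), 0.52, array([0.6121, 0.0644, 0.1015]))]
top lens_cell [(array([259.8, 186.1]), 0.89, array([0.5734, 0.2039, 0.0505])), (array([294.6, 167.8]), 0.53, array([0.6267, 0.0994, 0.0647]))]
top petri_dish [(array([216. , 236.4]), 0.65, array([0.4231, 0.3419, 0.0077]))]
top tape_roll [(array([205.2, 185.5]), 0.79, array([0.5805, 0.3813, 0.0035]))]
top timer [(array([439.1, 231.5]), 0.77, array([ 0.4408, -0.3388,  0.016 ]))]
```

View pics/fin.png

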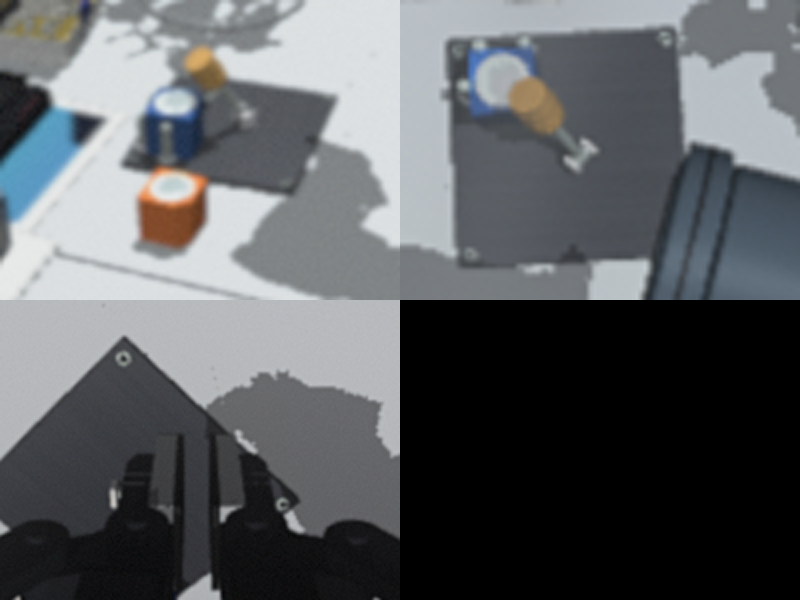

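Run:
```python
from h import *
np.set_printoptions(precision=4,suppress=True)
b=manip.capture("top"); P=cloud(b); f=b["frame"].astype(int)
m=(f[...,0]-f[...,2]>40)&(abs(P[...,0]-.61)<.05)&(abs(P[...,1]-.07)<.055)
q=P[m]; S=np.array([.639,.0975]); d=np.array([.659,.752]); H=S-d*.0764
print(len(q), "along d from hinge:",np.percentile((q[:,:2]-H)@d,[1,5,50,95,99]),"z",np.percentile(q[:,2],[1,50,99]))
for t in (1.17,1.265):
    a=t-.65; r=98*np.sin(a)+15*np.cos(a); print(t,"max reach",r,"z top",18+98*np.cos(a)+15*np.sin(a))
    X=np.r_[H+d*.098*np.sin(a),.018+.098*np.cos(a)]; p=np.array(b["R"])@X+b["t"]; print(b["camera_matrix"]@p/p[2])
k=(f[...,2]-f[...,0]>40)&(abs(P[...,0]-.64)<.05)&(abs(P[...,1]-.1)<.05)&(P[...,2]>.03)
ys,xs=np.nonzero(k); print(xs.min(),xs.max(),ys.min(),ys.max()); R=np.array([[.9978,-.067],[.067,.9978]])
for s in [(-25,25),(25,25),(25,-25)]:
    X=np.r_[S+R@(np.array(s)/1000),.058]; p=np.array(b["R"])@X+b["t"]; print((b["camera_matrix"]@p/p[2])[:2])
```

```text
108 along d from hinge: [0.0213 0.0232 0.0379 0.0559 0.058 ] z [0.0782 0.1016 0.1123]
1.17 max reach 61.71154120385094 z top 110.49948167606576
[301.5295 167.6127   1.    ]
1.265 max reach 68.79353688748122 z top 106.6981756305616
[299.5974 166.1302   1.    ]
287 303 157 173
[287.5473 172.9162]
[286.6401 156.4147]
[303.3222 155.3787]
```

```bash
python3 -c "
from cell import manip
print(manip.hand_in())"
```

```text
the job is handed in; nothing more can be done
None
```

I slid the blue lens cell home, square against all three posts, then tipped the clamp arm; the final images show it resting at about 1.17 rad on the cut corner, I never touched the dish, tape roll or timer, and I handed the job in at about 22 s (no verdict came back).

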